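# Find the solid post by weight and hold it up in the tongs

### The job

Three freshly plated posts that look alike stand in the black tray; two are hollow and one is solid and clearly heavier. Take the spring tongs out of their stand, lift posts with the tongs only (the gripper itself must not touch a post) to find the heavy one, and finish while holding the heavy post upright and still in the tongs about 10 cm above the table, clear of everything. The two hollow posts must end standing upright in the tray, and everything else on the table stays where it is.

Things in the scene. Friction and masses are not known exactly. Their poses are not given: they have to be found in the camera images.
- tongs: Loose steel spring tongs with black grip plates, 139 mm tall, about 90 to 100 g, standing upright in their stand, head (hinge, 26 mm wide in y) up, tips down. Origin midway between the arms at the tips' lower ends; z up, the arms open and close along y, x is along their width. Gripped from above, one finger outside each grip plate, squeezing along y
- tongs_grip (a point): Point between the two grip plates of the tongs, on their middle plane, where to grip: 37 mm below the top of the head, 102 mm above the tips' lower ends. The plates are 24 mm wide (x) and reach 20 mm above and 38 mm below it. At this height the tongs measure about 56 mm over the plates (y) when open, 49 mm with the tips on a 28 mm thing, 42 mm shut
- tongs_tips (a point): The middle point between the two flat tips of the tongs, 86 mm below the grip point; the tips reach 16 mm below and 17 mm above it, are 26 mm wide (x), 54 mm apart inside and 66 mm over their outsides when open, parallel when 28 mm apart
- tongs_left (a joint): closing angle of the tongs' left (+y) arm: 0 sprung open, 0.11 rad with tips 28 mm apart, 0.22 shut; the right arm mirrors it. The spring pushes each plate out with about 3 N open, 6 N on a 28 mm thing. A finger opening of about 53 mm carries the tongs nearly open; a squeeze of 30 to 60 N grips firmly (tip force is about 0.27 of the squeeze beyond the spring)
- stand: fixed dark steel open-topped holder in which the tongs stand: outside 41 (x) x 84 (y) x 55 mm high, walls and floor 5 mm; origin at the centre of its underside, axes parallel to those of the tongs. Lift the tongs at least 60 mm straight up to clear it
- tray: fixed black tray, outside 130 (x) x 330 (y) x 24 mm high, walls, dividers and floor 5 mm; two dividers make three compartments side by side along its y axis, each 120 (x) x 103 (y) mm inside, centres at y = -108, 0 and 108 mm. Origin at the centre of its underside, z up; each compartment holds one post
- post_1_center (a point): one of three outwardly identical bright steel posts: upright round cylinder, 28 mm diameter, 55 mm tall, two thin dark rings, one in each tray compartment, within 12 mm of its centre. This point is its centre, half-way up. Two posts are hollow (about 85 g), one is solid (about 270 g); which is which changes each time and cannot be seen
- post_2_center (a point): one of three outwardly identical bright steel posts: upright round cylinder, 28 mm diameter, 55 mm tall, two thin dark rings, one in each tray compartment, within 12 mm of its centre. This point is its centre, half-way up. Two posts are hollow (about 85 g), one is solid (about 270 g); which is which changes each time and cannot be seen
- post_3_center (a point): one of three outwardly identical bright steel posts: upright round cylinder, 28 mm diameter, 55 mm tall, two thin dark rings, one in each tray compartment, within 12 mm of its centre. This point is its centre, half-way up. Two posts are hollow (about 85 g), one is solid (about 270 g); which is which changes each time and cannot be seen
- big_nut: Bystander, to be left alone: a plain steel hexagon nut, 36 mm across flats, 18 mm high, lying flat near the tray's robot side. Origin at the centre of its underside
- bolt: Bystander, to be left alone: a steel hexagon bolt standing on its head, 16 mm shank, 70 mm tall, near the tray's end that is nearer the tong stand. Origin at the centre of its underside
- carton: Bystander, to be left alone: a closed cardboard box with a paper label, 60 x 100 x 55 mm high, behind the tray. Origin at the centre of its underside
- washer_jar: Bystander, to be left alone: a pale jar with a steel lid and paper label, 64 mm diameter, 85 mm tall, beyond the tong stand. Origin at the centre of its underside
- wrench: Bystander, to be left alone: a flat steel wrench lying near the tray's robot side. Origin at the centre of its underside
- scoop_bin: Bystander, to be left alone: a red open bin 130 x 100 x 70 mm high with screws in it, on the robot's right. Origin at the centre of its underside
Mind the look-alikes: they are no part of the job. Of the things shaped like the tongs, the steel one is meant. Leave any turquoise look-alike of the part that bears post_3_center alone.

How it is judged:
By the outcome, as a careful person would: the job done as asked, in the order asked, and still so for the second after the job is handed in, while the arm keeps its last pose, push and grip.
It also fails if it takes over 64 s, if anything falls off the work surface, if the arm or the gripper's body presses on something with over 40 N, if the wrist force passes 120 N, or if a joint passes its speed limit or range.

### The arm

A 7-joint arm with a two-finger parallel gripper is mounted at the origin on the work surface. World frame = base frame: x ahead of the robot, y to its left, z up, the work surface at z = 0. Lengths are in m, angles in rad, forces in N, time in s.
With the tool pointing down it reaches from about 0.4 to 0.85 m from the base axis. Payload 4.5 kg.
Tool frame: the origin (TCP) lies on the centre line of the jaws, within the pads' length; the fingertips stand ahead of it and the grasp point (between the pads) lies 3 mm ahead of it (r.finger_overhang is the z of the fingertips in the tool frame, in m); z points along the fingers, y is the direction in which the jaws open and shut (so a half turn about z gives the same grasp; the last joint's range is limited). The gripper opens to 88 mm and grips with 3 to 60 N. Pads are 18 mm wide; open, the fingers measure 123 mm over their backs; the gripper's body (75 mm by 187 mm) begins 45 mm behind the grasp point.
Start: joints at [-1.125, 0.689, -0.195, 1.565, 0.157, 0.902, -0.215], TCP at [0.25, 0.573, 0.261] pointing down, gripper open.
Joint ranges: [-3.01, 3.01], [-0.46, 2.08], [-1.47, 1.51], [0.13, 2.56], [-1, 4.14], [0.04, 2.09], [-2.66, 2.66]. Speed limits (rad/s): [2.57, 2.57, 3.14, 3.14, 3.14, 3.14, 3.14].

### API

Orientations are given as a unit quaternion [x, y, z, w].
In Python, from plant import get_state, snapshot, camera_model, workorder, boxes_of, mark_of, r gives the robot as it stands.
- The arm moves only by the tool jog_arm, never from a script. Its argument "rows" is a list of rows, each a list of 2 entries, a list of its own where there are three numbers: the shift along the tool's x, y, z normalised to -1 to 1, where 1 is 75 cm, then the turn about the tool's z normalised to -1 to 1, where 1 is 2 rad. A call has 1 to 20 rows; each row is the pose to reach, as a shift and turn from the pose commanded when the call began, along the tool's axes at that moment; what a row does not reach only later rows make up. A row lasts 1/12 s, in which the tool goes at most 41.7 mm and 7.16 degrees, less where a joint would pass 70% of its speed; a pose out of reach is approached as far as the arm can. A call with a number of a shift or a turn outside -1 to 1 is refused whole. A call with a gripper value outside its range is refused whole. "gripper" is the finger opening in mm, from 0 to 88.1, set as the call begins (left out, the last holds). The fingers move at their own pace and stop on an object; "newtons" is the grip in N (left out, the last holds). Time passes only in rows, so rows that repeat a pose let the fingers close. It gives the time, the measured TCP pose, the force and the opening at its end, in the units of the state.
- get_state(): the state, without advancing time (a new reading comes with each control period).
- snapshot(name): name is "scene" or "top" or "wrist"; returns the picture (420x560x3 uint8, red, green, blue); there is no depth.
- camera_model(name): a dict with "mtx" (3x3 intrinsics, pixels), "extrinsics" (4x4, takes a point from camera to world coordinates); the wrist camera has in their place "T_tool_cam" (4x4, takes a point from camera to tool coordinates, whose origin is the TCP and whose axes are the flange's). Camera axes: x right, y up, looking along -z (the intrinsics and any distortion apply to the point x, -y, -z); pixel columns grow to the right and rows downward; lengths in m; the calibration is good to about 2 mm. A picture is of the moment at which its call begins: read the wrist's pose just before it. camera_model takes no time and is no camera call.
- workorder.finish_job(): hands the job in, once; it reports no verdict.
Trained networks look in the newest picture that a camera, given by its name, has taken for a name from the list of things; names that differ only in an ending like _2 or _b are one class to them, and where a whole thing is asked for, a point or a joint stands for the part that bears it (a point fixed in the world has none). Each returns a list of dicts, best first, with "p" (0 to 1); they miss things now and then, are a little off and sometimes report something else, mostly with a low value. They report only what shows in the picture. A call takes as long as a camera call. They do not tell look-alikes from the thing itself.
- boxes_of(thing, camera): "rect" ([left, top, right, bottom] in pixels, round what is visible of it).
- mark_of(thing, camera): "pixel" ([row, column] in pixels: a listed point, or the origin of a listed thing).
The state is a dict: "clock": time; "q": joint angles; "qd": joint speeds; "joint_torque": joint torques, N m; "tool_pos": TCP position; "eef_rot": TCP orientation; "contact_force": force on the tool from outside, world axes, zero at the start; "moment": the same for the moment, N m; "opening": opening from 0.0 (shut) to 1.0 (fully open).
Only numpy, scipy, OpenCV 4.12 (cv2) and the standard library are available. Lean on these libraries where they do the work, as an engineer would, in place of code of your own. Each camera call takes 0.05 s, during which the arm holds its last target.

## Working session

There is one attempt and no reset: what is moved stays moved. The work goes in short steps, Python scripts to look and compute and a tool call to move; the robot and the scene stay as the last step left them, time stands still between calls to the robot, and variables do not carry over. Pictures are saved under pics/ and viewed, and the job is handed in when it is done.

Besides the shell and the picture viewer there is one more tool, called as a command line: name --argument value ..., lists and objects as JSON in quotes. jog_arm: Moves the arm, as the interface text tells. Scaled input: -1 to 1 covers 75 cm each way for a shift and 2 rad each way for a turn. Its arguments: {"type":"object","properties":{"rows":{"type":"array"},"gripper":{"type":"number"},"newtons":{"type":"number"}},"required":["rows"]}

```bash
ls; mkdir -p pics; cat > h.py <<'E'
from plant import get_state, snapshot, camera_model, workorder, boxes_of, mark_of, r
import numpy as np, cv2
def snap(c,f):
    im=snapshot(c); cv2.imwrite('pics/'+f,cv2.cvtColor(im,cv2.COLOR_RGB2BGR)); return im
E
python3 - <<'E'
from h import *
s=get_state(); print(s)
snap('scene','s0.png'); 
for c in ['scene','top','wrist']: print(c,camera_model(c))
for t in ['tongs','stand','post_1_center','tray','tongs_grip']: print(t,mark_of(t,'scene'))
snap('top','t0.png')
for t in ['tongs','stand','post_1_center','tray','tongs_grip','bolt','carton','washer_jar']: print(t,mark_of(t,'top'))
print(r.finger_overhang)
E
```

```text
pics
{'clock': 0.0, 'q': array([-1.12519304,  0.68999077, -0.19449227,  1.56632457,  0.15734274,
        0.90254974, -0.21509647]), 'qd': array([-0.00015372,  0.00063703, -0.00011168,  0.00069085,  0.00160291,
       -0.00022648,  0.00172564]), 'joint_torque': array([-7.74421223e-04, -5.27549994e+01, -1.26666125e+00, -1.53428990e+01,
       -5.25733398e-02,  6.80428493e-03,  1.83706024e-04]), 'tool_pos': array([0.24999041, 0.57217422, 0.25991043]), 'eef_rot': array([ 2.04403106e-01,  9.78886351e-01, -9.33679860e-04, -9.85220562e-05]), 'contact_force': array([-0.58570547,  0.27297575, -0.22341473]), 'moment': array([-0.03832381, -0.01586734, -0.0548661 ]), 'opening': 0.9972364179472125}
scene {'mtx': array([[449.77484736,   0.        , 285.6952572 ],
       [  0.        , 449.77484736, 213.59297339],
       [  0.        ,   0.        ,   1.        ]]), 'extrinsics': array([[ 0.75765802, -0.46499964,  0.4579625 ,  1.04228486],
       [ 0.65238951,  0.55948725, -0.5112357 , -0.60871378],
       [-0.01849976,  0.68611176,  0.7272609 ,  0.8935901 ],
       [ 0.        ,  0.        ,  0.  
[... 1161 characters left out ...]
xel': [229.8, 299.7], 'p': 0.81}]
tray [{'pixel': [255.4, 269.6], 'p': 0.92}, {'pixel': [212.5, 272.0], 'p': 0.31}]
tongs_grip [{'pixel': [115.7, 335.0], 'p': 0.95}, {'pixel': [134.8, 363.9], 'p': 0.63}]
tongs [{'pixel': [275.2, 138.2], 'p': 0.65}, {'pixel': [239.0, 150.1], 'p': 0.53}]
stand [{'pixel': [237.4, 147.6], 'p': 0.75}]
post_1_center [{'pixel': [218.1, 260.5], 'p': 0.62}]
tray [{'pixel': [225.7, 296.0], 'p': 0.92}, {'pixel': [239.1, 421.1], 'p': 0.36}]
tongs_grip [{'pixel': [273.8, 125.0], 'p': 0.76}, {'pixel': [234.7, 135.4], 'p': 0.62}]
bolt [{'pixel': [206.7, 236.3], 'p': 0.58}]
carton [{'pixel': [182.2, 296.5], 'p': 0.76}]
washer_jar [{'pixel': [194.1, 145.7], 'p': 0.67}]
0.022
```

View pics/s0.png

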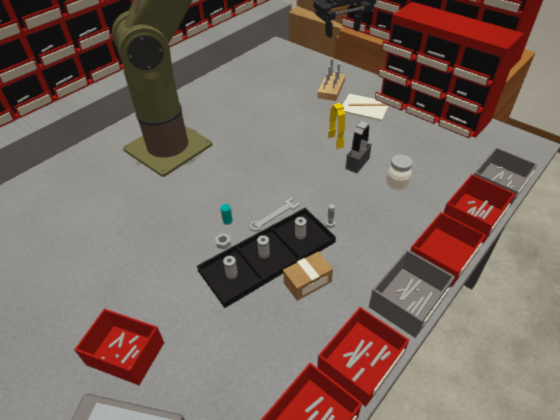

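View pics/t0.png

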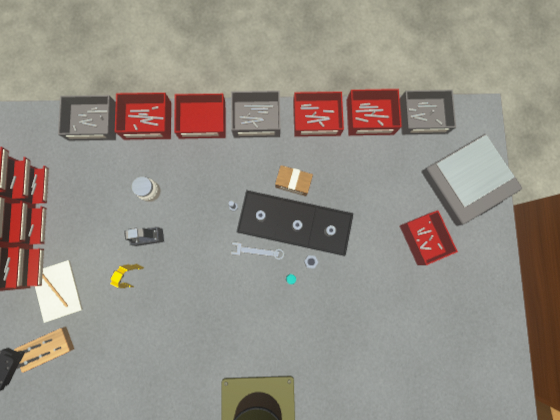

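```bash
python3 - <<'E'
import cv2
a=cv2.imread('pics/s0.png')[80:200,270:430]; b=cv2.imread('pics/t0.png')[150:320,80:280]
cv2.imwrite('pics/c1.png',cv2.resize(a,None,fx=5,fy=5,interpolation=cv2.INTER_CUBIC))
cv2.imwrite('pics/c2.png',cv2.resize(b,None,fx=3.5,fy=3.5,interpolation=cv2.INTER_CUBIC))
E
```

```text
(no output)
```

View pics/c1.png

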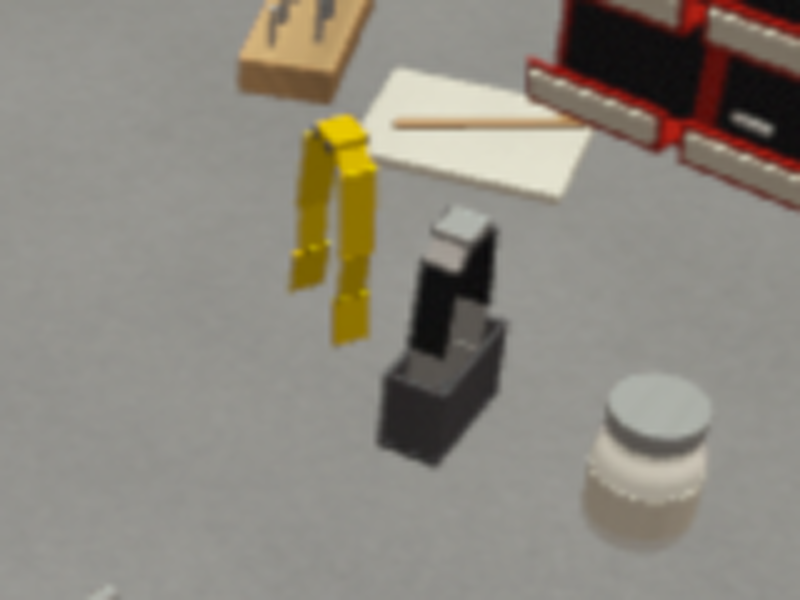

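View pics/c2.png

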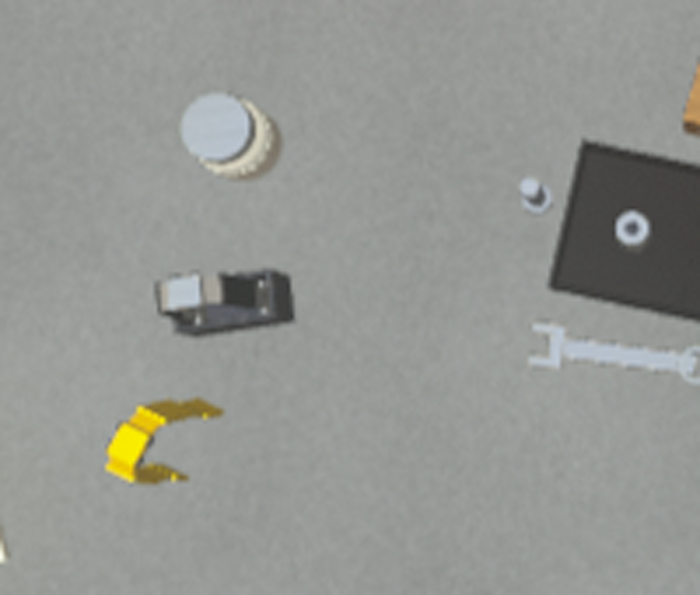

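```bash
cat >> h.py <<'E'
from scipy.spatial.transform import Rotation as R
def ray(c,row,col,z,st=None):
    m=camera_model(c); K=m['mtx']
    if c=='wrist':
        st=st or get_state(); T=np.eye(4); T[:3,:3]=R.from_quat(st['eef_rot']).as_matrix(); T[:3,3]=st['tool_pos']; E=T@m['T_tool_cam']
    else: E=m['extrinsics']
    d=np.array([(col-K[0,2])/K[0,0],-(row-K[1,2])/K[1,1],-1]); d=E[:3,:3]@d; o=E[:3,3]
    return o+d*(z-o[2])/d[2]
def proj(c,P,st=None):
    m=camera_model(c); K=m['mtx']
    if c=='wrist':
        st=st or get_state(); T=np.eye(4); T[:3,:3]=R.from_quat(st['eef_rot']).as_matrix(); T[:3,3]=st['tool_pos']; E=T@m['T_tool_cam']
    else: E=m['extrinsics']
    p=np.linalg.inv(E)@np.r_[P,1]
    return np.array([K[1,2]+K[1,1]*p[1]/p[2], K[0,2]-K[0,0]*p[0]/p[2]]) if 0 else np.array([K[1,2]-K[1,1]*p[1]/-p[2], K[0,2]+K[0,0]*p[0]/-p[2]])
E
python3 - <<'E'
from h import *
c=lambda x,y:(150+y/3.5,80+x/3.5)
print('head top',ray('top',*c(182,292),.144))
print('head scene',ray('scene',80+225/5,270+463/5,.144))
for p in [(291,317),(178,333),(172,318),(288,270)]: print('stand rim/base',ray('top',*c(*p),.055),ray('top',*c(*p),0))
for p in [(260,215),(297,225),(330.5,230)]: print('post top',ray('top',p[1],p[0],.06))
for p in [(247,192),(353,212),(346,255),(237,232)]: print('tray',ray('top',p[1],p[0],.024))
print('bolt',ray('top',203.5,231.5,.07)); print('jar',ray('top',187,142,.085)); print('carton',ray('top',180,294,.055));print('nut',ray('top',262,311,.018))
print('yellow head',ray('top',276,117,.13))
print(R.from_quat(get_state()['eef_rot']).as_matrix())
snap('wrist','w0.png'); print(mark_of('tongs_grip','wrist'),mark_of('stand','wrist'))
E
```

```text
head top [0.50857227 0.3176931  0.144     ]
head scene [0.51340298 0.31428197 0.144     ]
stand rim/base [0.49391491 0.26057313 0.055     ] [0.49769577 0.27577269 0.        ]
stand rim/base [0.48315641 0.35166781 0.055     ] [0.48640635 0.37136274 0.        ]
stand rim/base [0.49546759 0.35686297 0.055     ] [0.49932507 0.37681427 0.        ]
stand rim/base [0.53248642 0.26366532 0.055     ] [0.53817072 0.27901747 0.        ]
post top [ 0.56046925 -0.01723408  0.06      ]
post top [ 0.52897268 -0.12313542  0.06      ]
post top [ 0.51222576 -0.21922909  0.06      ]
tray [0.63561234 0.02143478 0.024     ]
tray [ 0.56772023 -0.29482647  0.024     ]
tray [ 0.44036714 -0.26733066  0.024     ]
tray [0.51603605 0.05260428 0.024     ]
bolt [0.59430008 0.06348668 0.07      ]
jar [0.64488581 0.31431617 0.085     ]
carton [ 0.66256667 -0.11892748  0.055     ]
nut [ 0.42261596 -0.1638155   0.018     ]
yellow head [0.39884001 0.35856649 0.13      ]
[[-9.16415519e-01  4.00228178e-01  4.03609567e-05]
 [ 4.00228180e-01  9.16415512e-01  1.13109643e-04]
 [ 8.28225962e-06  1.19809025e-04 -9.99999993e-01]]
[{'pixel': [379.1, 159.0], 'p': 0.65}] [{'pixel': [388.2, 195.8], 'p': 0.97}]
```

View pics/w0.png

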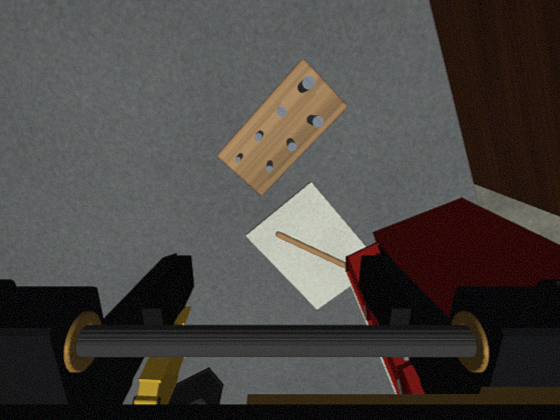

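jog_arm --rows '[[[-0.562,-0.121,-0.053],-0.265],[[-0.562,-0.121,-0.053],-0.265],[[-0.562,-0.121,-0.053],-0.265],[[-0.562,-0.121,-0.053],-0.265],[[-0.562,-0.121,-0.053],-0.265],[[-0.562,-0.121,-0.053],-0.265],[[-0.562,-0.121,-0.053],-0.265],[[-0.562,-0.121,-0.053],-0.265],[[-0.562,-0.121,-0.053],-0.265],[[-0.562,-0.121,-0.053],-0.265],[[-0.562,-0.121,-0.053],-0.265],[[-0.562,-0.121,-0.053],-0.265],[[-0.562,-0.121,-0.053],-0.265],[[-0.562,-0.121,-0.053],-0.265],[[-0.562,-0.121,-0.053],-0.265],[[-0.562,-0.121,-0.053],-0.265]]'

```text
clock: 2.23
tool_pos: [0.5985, 0.3227, 0.3005]
eef_rot: [-0.061, 0.998, 0.0, -0.0]
contact_force: [0.4, -0.7, 0.9]
opening: 1.001
```

```bash
python3 - <<'E'
from h import *
s=get_state(); print(s['clock'],s['tool_pos'],s['contact_force'],s['q'])
M=R.from_quat(s['eef_rot']).as_matrix(); print(M)
im=snap('wrist','w1.png'); print(mark_of('tongs_grip','wrist'),mark_of('tongs','wrist'),mark_of('stand','wrist'))
a=cv2.imread('pics/w1.png')[150:420,150:420]
cv2.imwrite('pics/w1c.png',cv2.resize(a,None,fx=2.2,fy=2.2,interpolation=cv2.INTER_CUBIC))
E
```

```text
2.2333 [0.59854073 0.32267931 0.30054606] [ 0.43337152 -0.71060938  0.92594946] [-0.37423001  0.74738064 -0.38426062  1.32322781  0.28510053  1.12508169
  0.90389443]
[[-9.92639690e-01 -1.21102104e-01 -8.52742540e-04]
 [-1.21102703e-01  9.92639743e-01  6.89351394e-04]
 [ 7.62984232e-04  7.87546980e-04 -9.99999399e-01]]
[{'pixel': [100.4, 278.3], 'p': 0.68}] [{'pixel': [7.3, 322.3], 'p': 0.84}, {'pixel': [101.9, 281.5], 'p': 0.69}] [{'pixel': [107.1, 279.7], 'p': 0.78}]
```

View pics/w1.png

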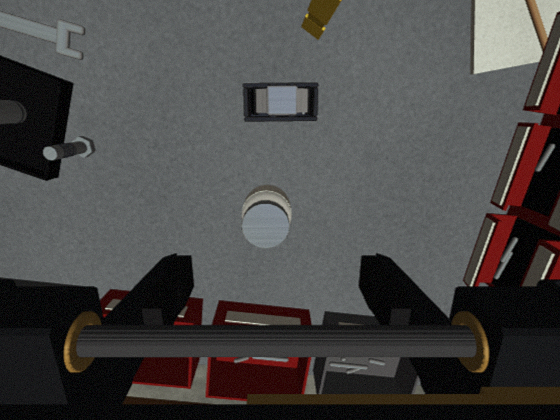

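```bash
python3 - <<'E'
import cv2
a=cv2.imread('pics/w1.png')[70:135,230:330]
a=cv2.convertScaleAbs(a,alpha=1.8,beta=10)
cv2.imwrite('pics/w1c.png',cv2.resize(a,None,fx=8,fy=8,interpolation=cv2.INTER_CUBIC))
E
```

```text
(no output)
```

View pics/w1c.png

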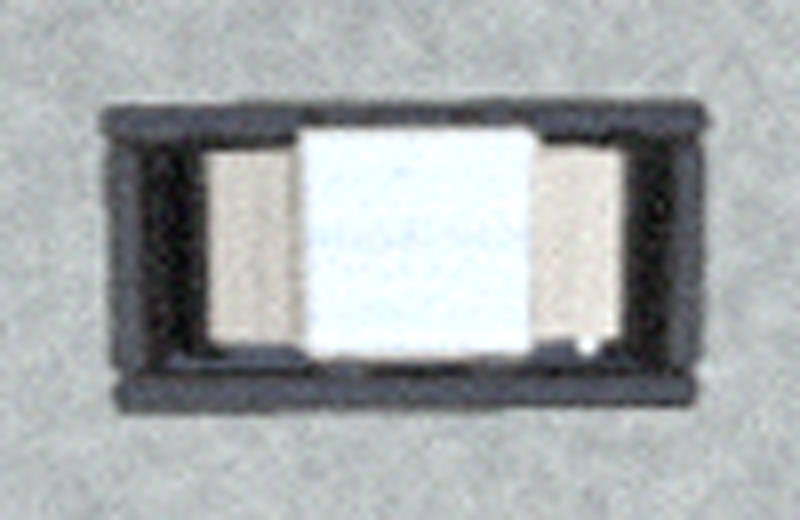

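```bash
python3 - <<'E'
from h import *
c=lambda x,y:(70+y/8,230+x/8)
s=get_state()
for n,z,ps in [('rimfar',.055,[(104,106),(706,103)]),('basenear',0,[(118,410),(694,406)]),('head',.144,[(298,128),(534,128),(532,356),(304,356)])]:
    P=[ray('wrist',*c(*p),z,s) for p in ps]
    for p in P: print(n,p.round(4))
    print('  mean',np.mean(P,0).round(4), 'len',np.linalg.norm(P[1]-P[0]), 'ang',np.degrees(np.arctan2(*(P[1]-P[0])[1::-1])))
M=R.from_quat(s['eef_rot']).as_matrix();print(np.degrees(np.arctan2(M[1,1],M[0,1])))
E
```

```text
rimfar [0.4981 0.2727 0.055 ]
rimfar [0.4878 0.3549 0.055 ]
  mean [0.4929 0.3138 0.055 ] len 0.08280386679754813 ang 97.14014720349054
basenear [0.5408 0.2733 0.    ]
basenear [0.5288 0.3669 0.    ]
  mean [0.5348 0.3201 0.    ] len 0.09439153072140134 ang 97.25121086334578
head [0.5028 0.3024 0.144 ]
head [0.4999 0.3269 0.144 ]
head [0.5225 0.3299 0.144 ]
head [0.5254 0.3056 0.144 ]
  mean [0.5126 0.3162 0.144 ] len 0.024703623725903536 ang 96.87484024288896
96.84081119167405
```

jog_arm --rows '[[[0.114,0.005,0.107],0],[[0.114,0.005,0.107],0],[[0.114,0.005,0.107],0],[[0.114,0.005,0.107],0],[[0.114,0.005,0.107],0],[[0.114,0.005,0.107],0]]' --gripper 88

```text
clock: 2.93
tool_pos: [0.5163, 0.3153, 0.2211]
eef_rot: [-0.059, 0.998, 0.001, 0.001]
contact_force: [1.4, 0.3, 0.8]
opening: 1.002
```

```bash
python3 - <<'E'
from h import *
for i in range(3):
    s=get_state(); print(s['clock'],s['tool_pos'],s['contact_force'],s['eef_rot'])
    snap('wrist' if i<1 else 'scene','w2_%d.png'%i)
E
```

```text
2.9333 [0.51625048 0.31525144 0.2211297 ] [1.3745922  0.30370847 0.76009823] [-5.88924352e-02  9.98263303e-01  6.40230717e-04  1.28423514e-03]
2.9833 [0.51691357 0.31536294 0.22148239] [ 1.10963233  0.38725103 -0.15818114] [-5.84824211e-02  9.98286338e-01  9.72448825e-04  1.80211539e-03]
3.0333 [0.51698356 0.31528885 0.2215323 ] [-0.43228113  0.05234822 -0.37907804] [-0.05831115  0.99829626  0.00101731  0.00183112]
```

View pics/w2_0.png

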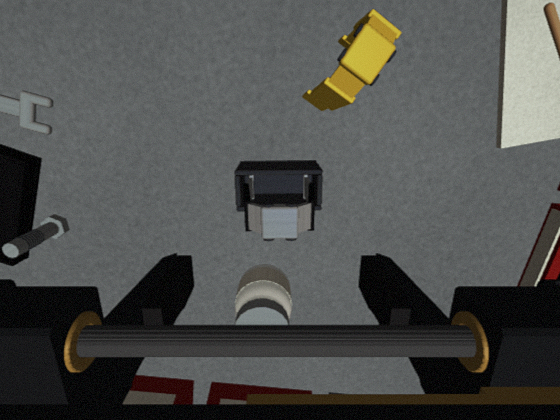

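View pics/w2_1.png

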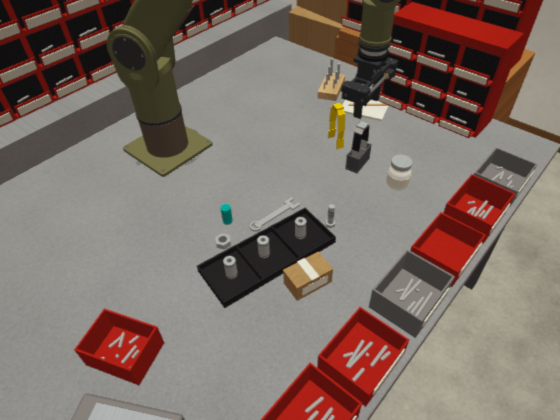

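```bash
python3 - <<'E'
from h import *
s=get_state(); print(s['clock'],s['tool_pos'])
im=snap('wrist','w3.png'); a=cv2.imread('pics/w3.png')[150:250,220:340]
cv2.imwrite('pics/w3c.png',cv2.resize(cv2.convertScaleAbs(a,alpha=1.6),None,fx=6,fy=6,interpolation=cv2.INTER_CUBIC))
E
```

```text
3.0833 [0.51679755 0.31517004 0.22140892]
```

View pics/w3c.png

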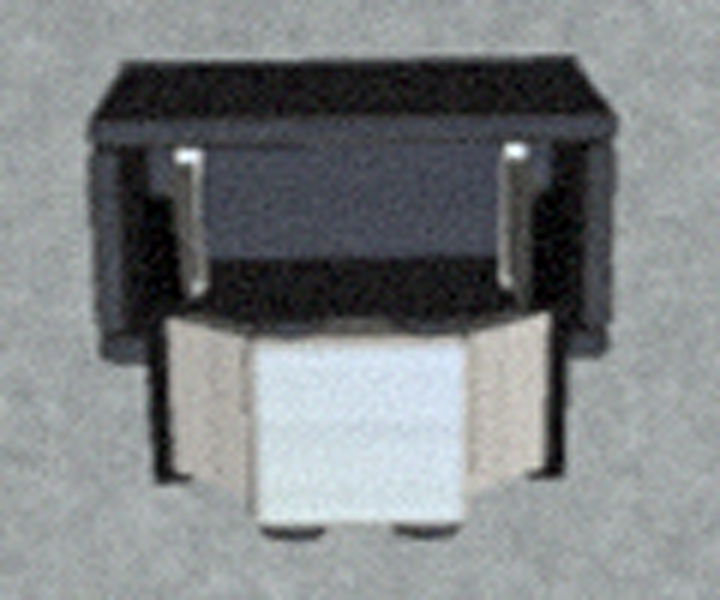

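```bash
python3 - <<'E'
from h import *
c=lambda x,y:(150+y/6,220+x/6)
s=get_state(); 
for n,z,ps in [('rimfar',.055,[(90,135),(616,130)]),('basefar',0,[(125,62),(577,57)]),('head',.144,[(250,335),(466,335),(464,524),(254,524)])]:
    P=[ray('wrist',*c(*p),z,s) for p in ps]
    d=P[1]-P[0]; print(n,np.mean(P,0).round(4), 'len',np.linalg.norm(d).round(4), 'ang',np.degrees(np.arctan2(d[1],d[0])))
    if n!='head':
        u=d/np.linalg.norm(d); print(np.mean(P,0)+np.array([u[1],-u[0],0])*.0205)
M=R.from_quat(s['eef_rot']).as_matrix();print(s['tool_pos'],np.degrees(np.arctan2(M[1,1],M[0,1]))); print(M)
E
```

```text
rimfar [0.4933 0.3151 0.055 ] len 0.0826 ang 97.24240348460904
[0.51364133 0.31773403 0.055     ]
basefar [0.4908 0.3151 0.    ] len 0.0834 ang 97.33027155625497
[0.5111131  0.31771578 0.        ]
head [0.5099 0.3168 0.144 ] len 0.0243 ang 96.67478623862289
[0.51651268 0.31502402 0.2212559 ] 96.6890566313037
[[-0.99318923 -0.11648092  0.00271199]
 [-0.11647635  0.99319186  0.00178617]
 [-0.00290158  0.00145812 -0.99999473]]
```

jog_arm --rows '[[[0.006,0.003,0.03],0.002],[[0.006,0.003,0.06],0.002],[[0.006,0.003,0.09],0.002],[[0.006,0.003,0.12],0.002],[[0.006,0.003,0.137],0.002],[[0.006,0.003,0.147],0.002],[[0.006,0.003,0.147],0.002],[[0.006,0.003,0.147],0.002],[[0.006,0.003,0.147],0.002]]'

```text
clock: 3.88
tool_pos: [0.5109, 0.3168, 0.1111]
eef_rot: [-0.057, 0.998, 0.001, 0.001]
contact_force: [-0.4, -0.1, -0.1]
opening: 0.997
```

```bash
python3 - <<'E'
from h import *
s=get_state(); print(s['clock'],s['tool_pos'],s['contact_force'],s['moment'])
snap('wrist','w4.png'); im=snap('scene','s4.png')
cv2.imwrite('pics/s4c.png',cv2.resize(cv2.imread('pics/s4.png')[60:190,300:430],None,fx=4.5,fy=4.5,interpolation=cv2.INTER_CUBIC))
E
```

```text
3.8833 [0.51088111 0.31680815 0.11108191] [-0.38097639 -0.11260578 -0.13788328] [-0.0149771  -0.02936365 -0.03893908]
```

View pics/s4c.png

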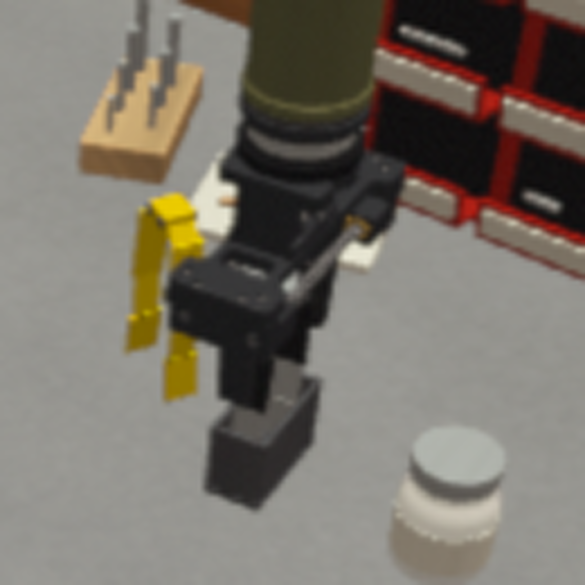

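View pics/w4.png

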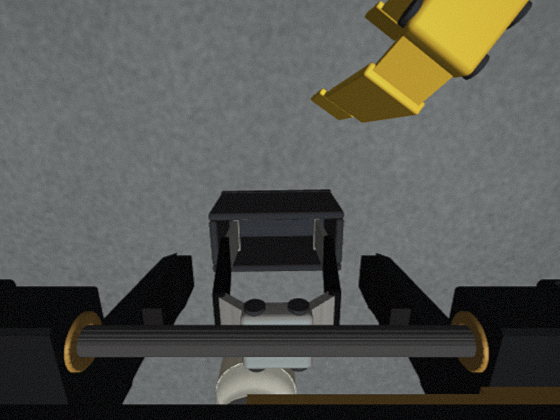

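jog_arm --rows '[[[0,0,0],0],[[0,0,0],0],[[0,0,0],0],[[0,0,0],0],[[0,0,0],0],[[0,0,0],0],[[0,0,0],0],[[0,0,0],0],[[0,0,0],0],[[0,0,0],0]]' --gripper 53 --newtons 40

```text
clock: 4.82
tool_pos: [0.51, 0.3163, 0.1099]
eef_rot: [-0.057, 0.998, 0.0, -0.0]
contact_force: [0.1, 0.8, -0.5]
opening: 0.601
```

```bash
python3 - <<'E'
from h import *
s=get_state(); print(s['clock'],s['tool_pos'],s['contact_force'],s['moment'],s['opening']*88.1)
E
```

```text
4.8167 [0.5099545  0.31627673 0.10991114] [ 0.05825442  0.77207689 -0.54946017] [ 0.01725195 -0.01286663 -0.03992147] 52.91130818571227
```

jog_arm --rows '[[[0,0,-0.013],0],[[0,0,-0.027],0],[[0,0,-0.05],0],[[0,0,-0.075],0],[[0,0,-0.1],0],[[0,0,-0.125],0],[[0,0,-0.147],0],[[0,0,-0.147],0],[[0,0,-0.147],0],[[0,0,-0.147],0]]'

```text
clock: 5.65
tool_pos: [0.5097, 0.3159, 0.2199]
eef_rot: [-0.057, 0.998, -0.0, -0.0]
contact_force: [-0.3, -0.1, -1.2]
opening: 0.603
```

```bash
python3 - <<'E'
from h import *
s=get_state(); print(s['clock'],s['tool_pos'],s['contact_force'],s['moment'],s['opening']*88.1,s['q'])
im=snap('scene','s5.png')
cv2.imwrite('pics/s5c.png',cv2.resize(cv2.imread('pics/s5.png')[20:190,280:450],None,fx=3.5,fy=3.5,interpolation=cv2.INTER_CUBIC))
a=cv2.imread('pics/t0.png')[175:295,210:380];cv2.imwrite('pics/t0c.png',cv2.resize(a,None,fx=4.5,fy=4.5,interpolation=cv2.INTER_CUBIC))
E
```

```text
5.65 [0.50966991 0.31586115 0.21989802] [-0.27268319 -0.08618693 -1.15609213] [ 0.00501817 -0.02571765 -0.04334071] 53.092876848647 [-0.42641167  0.72051341 -0.3612607   1.68115796  0.3307222   0.80146288
  0.74734737]
```

View pics/s5c.png

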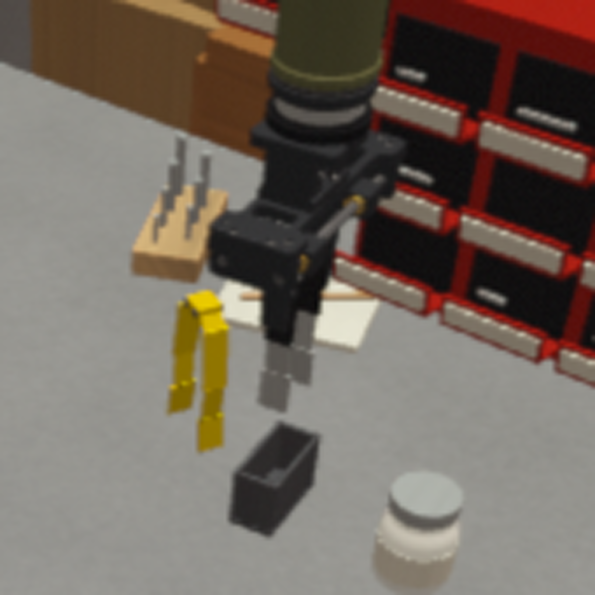

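View pics/t0c.png

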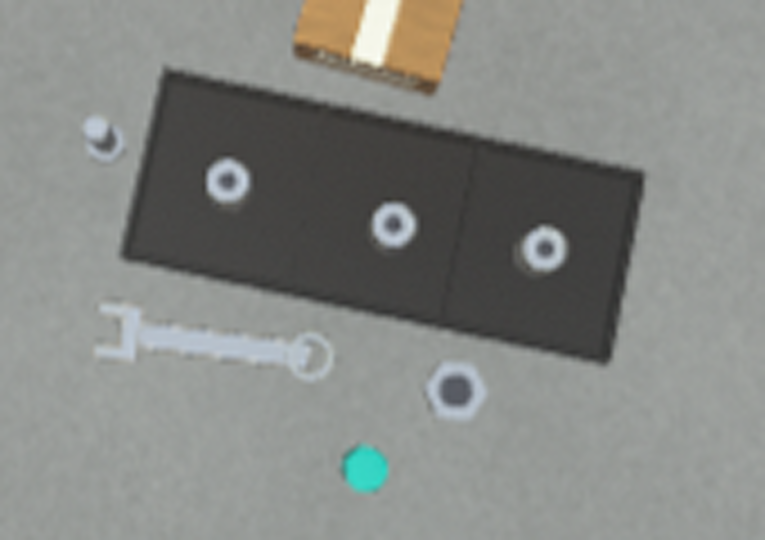

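```bash
python3 - <<'E'
from h import *
c=lambda x,y:(175+y/4.5,210+x/4.5)
P=[ray('top',*c(*p),.024)[:2] for p in [(165,70),(643,175),(607,362),(122,258)]]
P=np.array(P); print(P, P.mean(0)); 
for i,j in [(0,1),(3,2),(0,3),(1,2)]:
    d=P[i]-P[j]; print(np.linalg.norm(d),np.degrees(np.arctan2(d[1],d[0])))
u=(P[0]-P[1])+(P[3]-P[2]); u/=np.linalg.norm(u)
print('u',u)
for k in (1,0,-1): print('comp',P.mean(0)+u*.108*k)
for p in [(228,180.5),(393.5,224),(545,248)]: print('post top',ray('top',*c(*p),.06))
snap('scene','s6.png')
for b in boxes_of('post_1_center','scene'): print(b)
for b in mark_of('post_1_center','scene'): print(b, ray('scene',*b['pixel'],.0325))
snap('top','t6.png')
for b in mark_of('post_1_center','top'): print(b, ray('top',*b['pixel'],.0325))
cv2.imwrite('pics/s6c.png',cv2.resize(cv2.imread('pics/s6.png')[200:310,190:350],None,fx=5,fy=5,interpolation=cv2.INTER_CUBIC))
E
```

```text
[[ 0.64004525  0.02237325]
 [ 0.56202442 -0.29419012]
 [ 0.43915027 -0.2639785 ]
 [ 0.51504108  0.05228664]] [ 0.53906525 -0.12087718]
0.3260362162783915 76.15470407531753
0.32524307631826266 76.50646343882975
0.12853347902696113 -13.4577606401434
0.12653378685714656 -13.813556466316204
u [0.23632314 0.97167452]
comp [ 0.56458815 -0.01593633]
comp [ 0.53906525 -0.12087718]
comp [ 0.51354235 -0.22581803]
post top [ 0.56010161 -0.0191492   0.06      ]
post top [ 0.52958481 -0.12443738  0.06      ]
post top [ 0.51186287 -0.22097939  0.06      ]
{'rect': [296.7, 218.8, 307.9, 241.3], 'p': 0.69}
{'rect': [359.9, 97.1, 374.1, 138.1], 'p': 0.58}
{'pixel': [226.1, 300.9], 'p': 0.55} [ 0.55878467 -0.01188017  0.0325    ]
{'pixel': [238.1, 423.3], 'p': 0.46} [ 0.4839789 -0.4975765  0.0325   ]
{'pixel': [218.5, 261.9], 'p': 0.44} [ 0.5534708  -0.02189617  0.0325    ]
```

View pics/s6c.png

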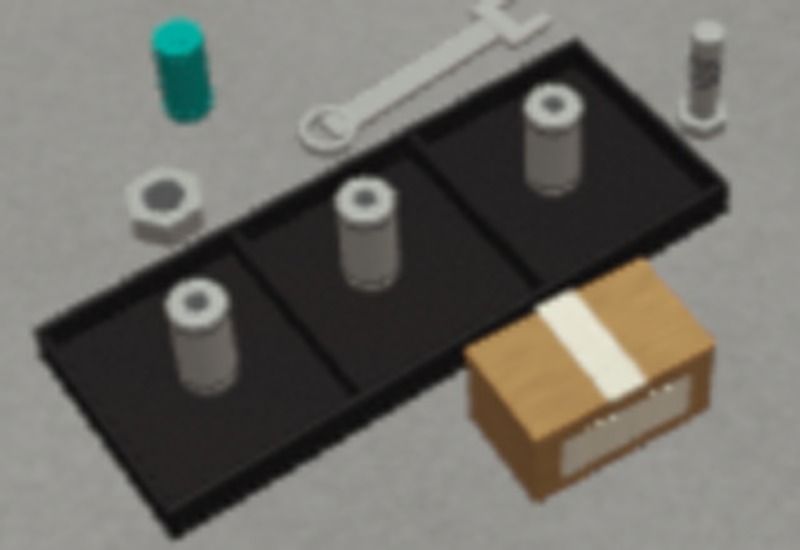

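jog_arm --rows '[[[-0.001,-0.01,-0.013],0.01],[[-0.004,-0.03,-0.03],0.02],[[-0.008,-0.06,-0.053],0.03],[[-0.012,-0.1,-0.053],0.04],[[-0.017,-0.14,-0.053],0.05],[[-0.022,-0.18,-0.053],0.06],[[-0.027,-0.22,-0.053],0.07],[[-0.032,-0.26,-0.053],0.08],[[-0.037,-0.3,-0.053],0.09],[[-0.042,-0.34,-0.053],0.1],[[-0.047,-0.38,-0.053],0.11],[[-0.052,-0.42,-0.053],0.12],[[-0.057,-0.46,-0.053],0.13],[[-0.062,-0.5,-0.053],0.14],[[-0.066,-0.54,-0.053],0.15],[[-0.071,-0.575,-0.053],0.16],[[-0.074,-0.6,-0.053],0.17],[[-0.076,-0.615,-0.053],0.177],[[-0.076,-0.621,-0.053],0.177],[[-0.076,-0.621,-0.053],0.177]]'

```text
clock: 7.62
tool_pos: [0.6196, -0.1402, 0.2599]
eef_rot: [0.12, 0.993, 0.0, -0.0]
contact_force: [-0.9, -0.1, -0.9]
opening: 0.601
```

jog_arm --rows '[[[0,0,0],0],[[0,0,0],0],[[0,0,0],0]]'

```text
clock: 7.87
tool_pos: [0.6197, -0.1379, 0.2601]
eef_rot: [0.118, 0.993, 0.001, -0.0]
contact_force: [0.6, -0.1, -1.1]
opening: 0.605
```

```bash
python3 - <<'E'
from h import *
s=get_state(); print(s['clock'],s['tool_pos'],s['contact_force'],s['moment'],s['opening']*88.1)
M=R.from_quat(s['eef_rot']).as_matrix();print(np.degrees(np.arctan2(M[1,1],M[0,1])))
snap('wrist','w7.png')
for b in mark_of('post_1_center','wrist'): print(b, ray('wrist',*b['pixel'],.0325,s))
for p in [(553,104),(366,199),(198,302)]: print('scene top',ray('scene',200+p[1]/5,190+p[0]/5,.06))
E
```

```text
7.8667 [ 0.61971915 -0.13790469  0.26010396] [ 0.63839495 -0.09573312 -1.08868592] [0.03423498 0.01016581 0.00957428] 53.271401391678346
76.42633405134673
{'pixel': [108.2, 369.5], 'p': 0.95} [ 0.56492348 -0.020973    0.0325    ]
scene top [ 0.5623444  -0.01766191  0.06      ]
scene top [ 0.53236866 -0.12355043  0.06      ]
scene top [ 0.51465173 -0.219691    0.06      ]
```

View pics/w7.png

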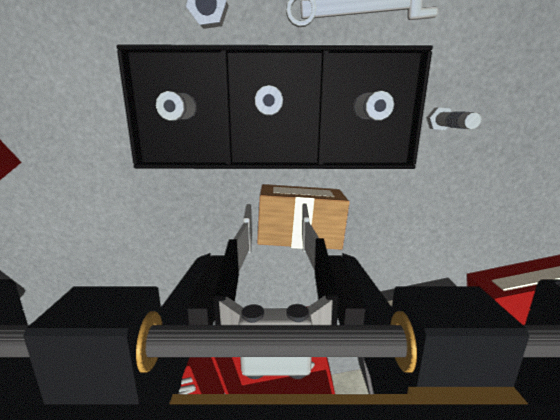

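```bash
python3 - <<'E'
from h import *
s=get_state()
a=cv2.imread('pics/w7.png'); cv2.imwrite('pics/w7c.png',cv2.resize(a[40:175,110:450],None,fx=2.3,fy=2.3,interpolation=cv2.INTER_CUBIC))
g=cv2.cvtColor(a,cv2.COLOR_BGR2GRAY)
for r0,c0 in [(106,170),(99,268),(105,380)]:
    w=g[r0-18:r0+18,c0-20:c0+20]; m=(w>130).astype(np.uint8)
    n,l,st,ce=cv2.connectedComponentsWithStats(m); k=1+np.argmax(st[1:,4]); x,y,ww,hh,_=st[k]
    cx,cy=c0-20+x+(ww-1)/2,r0-18+y+(hh-1)/2
    print(cx,cy,ww,hh,ray('wrist',cy,cx,.06,s))
M=R.from_quat(s['eef_rot']).as_matrix();print(M,s['tool_pos'])
E
```

```text
169.5 105.0 28 29 [ 0.51386478 -0.22056584  0.06      ]
268.5 99.5 28 30 [ 0.53182881 -0.12460963  0.06      ]
379.5 105.0 28 29 [ 0.56250204 -0.01952104  0.06      ]
[[-9.71833998e-01  2.35666456e-01 -3.71548660e-05]
 [ 2.35666401e-01  9.71833859e-01  5.45779090e-04]
 [ 1.64730181e-04  5.21650522e-04 -9.99999850e-01]] [ 0.61973638 -0.13867758  0.26006436]
```

View pics/w7c.png

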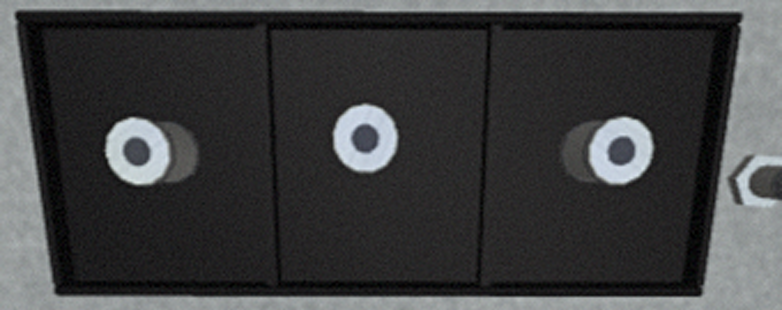

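jog_arm --rows '[[[0.02,-0.002,0],0],[[0.05,-0.004,0],0],[[0.08,-0.006,0],0],[[0.105,-0.008,0.01],0],[[0.12,-0.009,0.03],0],[[0.12,-0.009,0.05],0],[[0.12,-0.009,0.08],0],[[0.12,-0.009,0.09],0],[[0.12,-0.009,0.09],0],[[0.12,-0.009,0.09],0]]'

```text
clock: 8.8
tool_pos: [0.531, -0.1248, 0.1926]
eef_rot: [0.119, 0.993, 0.0, -0.0]
contact_force: [-0.3, -0.8, -0.6]
opening: 0.602
```

```bash
python3 - <<'E'
from h import *
s=get_state(); print(s['clock'],s['tool_pos'],s['contact_force'],s['moment'],s['opening']*88.1)
snap('wrist','w8.png');snap('scene','s8.png')
a=cv2.imread('pics/s8.png'); cv2.imwrite('pics/s8c.png',cv2.resize(a[130:310,190:350],None,fx=3.5,fy=3.3,interpolation=cv2.INTER_CUBIC))
E
```

```text
8.8 [ 0.53097876 -0.12480809  0.1926429 ] [-0.28026863 -0.77451656 -0.60878997] [ 0.03785204 -0.03153297 -0.00816811] 53.01447181655711
```

View pics/w8.png

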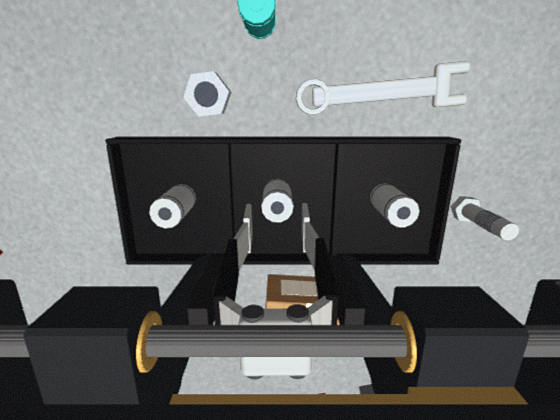

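View pics/s8c.png

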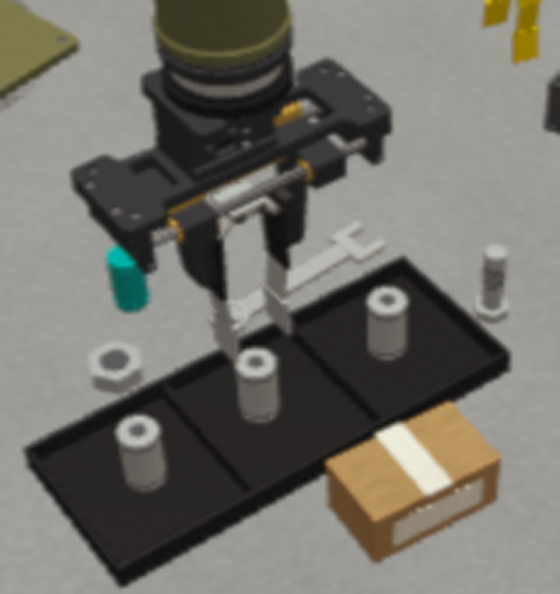

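jog_arm --rows '[[[0,0,0.02],0],[[0,0,0.04],0],[[0,0,0.06],0],[[0,0,0.078],0],[[0,0,0.09],0],[[0,0,0.09],0],[[0,0,0.09],0],[[0,0,0.09],0]]'

```text
clock: 9.57
tool_pos: [0.5314, -0.1252, 0.1259]
eef_rot: [0.12, 0.993, 0.0, 0.001]
contact_force: [-0.2, -1.1, -1.9]
opening: 0.601
```

```bash
python3 - <<'E'
from h import *
s=get_state(); print(s['clock'],s['tool_pos'],s['contact_force'],s['moment'],s['opening']*88.1)
snap('wrist','w9.png');snap('scene','s9.png')
a=cv2.imread('pics/s9.png'); cv2.imwrite('pics/s9c.png',cv2.resize(a[170:310,190:350],None,fx=4,fy=4,interpolation=cv2.INTER_CUBIC))
E
```

```text
9.5667 [ 0.5314109  -0.1252025   0.12585974] [-0.24498449 -1.14988892 -1.87386813] [0.04900332 0.00966271 0.01174712] 52.922851025744954
```

View pics/w9.png

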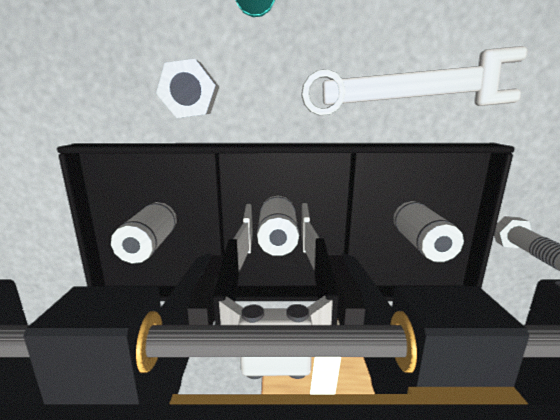

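View pics/s9c.png

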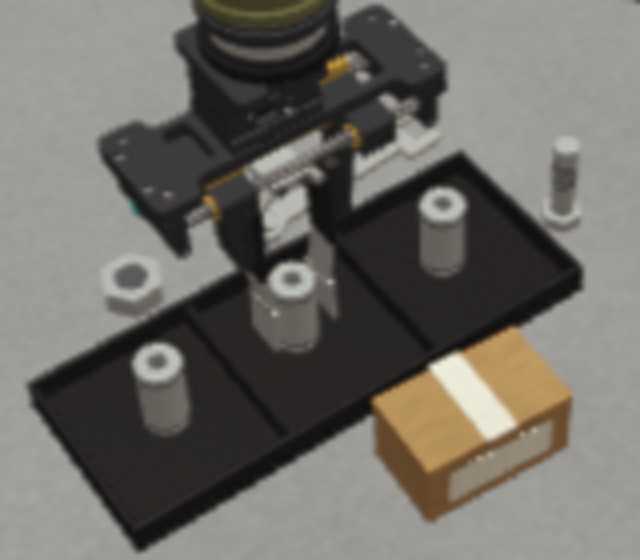

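```bash
python3 - <<'E'
from h import *
s=get_state(); M=R.from_quat(s['eef_rot']).as_matrix()
a=cv2.imread('pics/s9.png'); S=6; x0,y0=235,220
b=cv2.resize(a[y0:y0+80,x0:x0+100],None,fx=S,fy=S,interpolation=cv2.INTER_CUBIC)
for sy in (1,-1):
    pts=[]
    for x,z in [(-.013,.003+.102),(.013,.105),(.013,.105-.033),(-.013,.072)]:
        yy=.026 if z>.1 else .026
        P=s['tool_pos']+M@np.array([x,sy*yy,z]); r_,c_=proj('scene',P); pts.append([(c_-x0+.5)*S,(r_-y0+.5)*S])
    cv2.polylines(b,[np.int32(pts)],True,(0,0,255) if sy>0 else (0,255,0),1)
cv2.imwrite('pics/s9d.png',b)
E
```

View pics/s9d.png

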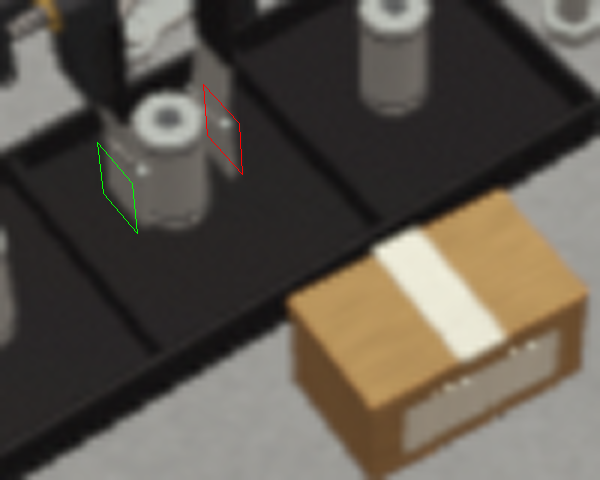

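jog_arm --rows '[[[0,0,0],0],[[0,0,0],0],[[0,0,0],0],[[0,0,0],0],[[0,0,0],0],[[0,0,0],0],[[0,0,0],0],[[0,0,0],0]]' --gripper 40 --newtons 50

```text
clock: 10.33
tool_pos: [0.5313, -0.1252, 0.1257]
eef_rot: [0.12, 0.993, -0.0, 0.001]
contact_force: [-0.7, 0.7, 5.4]
opening: 0.549
```

```bash
python3 - <<'E'
from h import *
s=get_state(); print(s['clock'],s['tool_pos'],s['contact_force'],s['moment'],s['opening']*88.1)
E
```

```text
10.3333 [ 0.53128997 -0.12517455  0.12566325] [-0.73763733  0.69820718  5.41166436] [0.0528335  0.10760397 0.00967969] 48.33782340928183
```

jog_arm --rows '[[[0,0,-0.005],0],[[0,0,-0.015],0],[[0,0,-0.03],0],[[0,0,-0.045],0],[[0,0,-0.06],0],[[0,0,-0.067],0],[[0,0,-0.067],0],[[0,0,-0.067],0],[[0,0,-0.067],0],[[0,0,-0.067],0]]'

```text
clock: 11.17
tool_pos: [0.5302, -0.1251, 0.1745]
eef_rot: [0.12, 0.993, 0.0, -0.001]
contact_force: [0.1, 0.1, -0.9]
opening: 0.546
```

```bash
python3 - <<'E'
from h import *
s=get_state(); print(s['clock'],s['tool_pos'],s['moment'],s['opening']*88.1)
F=[s['contact_force']]
snap('scene','s10.png');F.append(get_state()['contact_force']);snap('wrist','w10.png');F.append(get_state()['contact_force'])
for i in range(3): snapshot('wrist');F.append(get_state()['contact_force'])
print(np.round(F,2),np.mean(F,0))
a=cv2.imread('pics/s10.png'); cv2.imwrite('pics/s10c.png',cv2.resize(a[150:310,190:350],None,fx=3.7,fy=3.7,interpolation=cv2.INTER_CUBIC))
E
```

```text
11.1667 [ 0.53020791 -0.12506636  0.17454528] [ 0.01555668 -0.01682583 -0.0018121 ] 48.06353198358977
[[ 0.12  0.14 -0.9 ]
 [ 0.47 -0.02 -1.82]
 [ 0.03 -0.15 -1.7 ]
 [-0.51  0.12 -1.21]
 [-0.08 -0.11 -1.86]
 [-0.07 -0.86 -0.26]] [-0.00775195 -0.14584852 -1.2907154 ]
```

View pics/s10c.png

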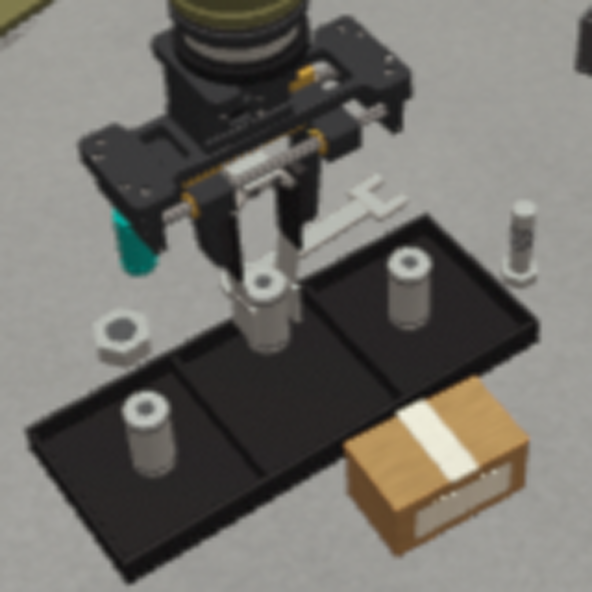

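View pics/w10.png

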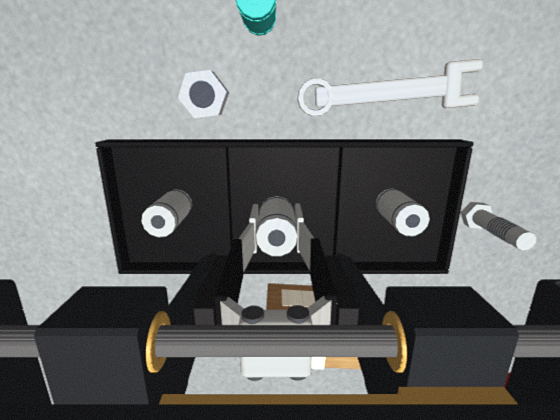

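jog_arm --rows '[[[0,0,0.015],0],[[0,0,0.03],0],[[0,0,0.045],0],[[0,0,0.056],0],[[0,0,0.062],0],[[0,0,0.065],0],[[0,0,0.066],0],[[0,0,0.066],0],[[0,0,0.066],0],[[0,0,0.066],0]]'

```text
clock: 12.25
tool_pos: [0.531, -0.1252, 0.1261]
eef_rot: [0.12, 0.993, 0.0, 0.0]
contact_force: [0.1, 0.1, -1.2]
opening: 0.547
```

```bash
python3 - <<'E'
from h import *
s=get_state(); print(s['clock'],s['tool_pos'],s['contact_force'],s['moment'],s['opening']*88.1)
E
```

```text
12.25 [ 0.5310186  -0.12518296  0.12609325] [ 0.13542091  0.14532604 -1.16370598] [-0.03970919  0.05064949  0.00099292] 48.20381359280437
```

jog_arm --rows '[[[0,0,0],0],[[0,0,0],0],[[0,0,0],0],[[0,0,0],0],[[0,0,0],0],[[0,0,0],0],[[0,0,0],0]]' --gripper 53 --newtons 40

```text
clock: 12.83
tool_pos: [0.5307, -0.1251, 0.1257]
eef_rot: [0.12, 0.993, 0.0, 0.0]
contact_force: [-0.5, 0.9, -1.6]
opening: 0.602
```

```bash
python3 - <<'E'
from h import *
s=get_state(); print(s['clock'],s['tool_pos'],s['contact_force'],s['moment'],s['opening']*88.1)
snap('wrist','w11.png')
E
```

```text
12.8333 [ 0.53071019 -0.12513511  0.12570874] [-0.48334222  0.85859181 -1.64710887] [ 0.03431196  0.02376287 -0.03483623] 53.0638943109956
```

View pics/w11.png

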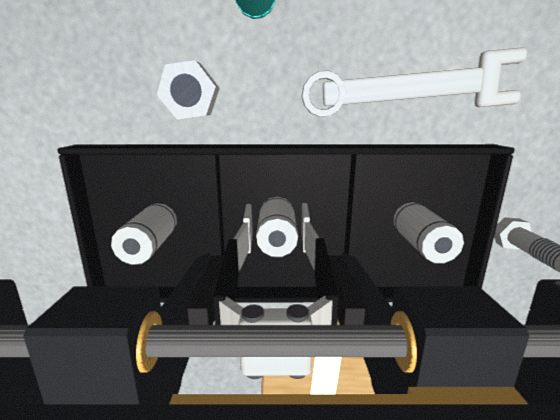

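jog_arm --rows '[[[0,0,-0.015],0],[[0,0,-0.045],0],[[0,0,-0.08],0],[[0,0,-0.107],0],[[0,0.015,-0.107],0],[[-0.002,0.045,-0.107],0],[[-0.004,0.08,-0.107],0],[[-0.005,0.11,-0.107],0],[[-0.006,0.135,-0.107],0],[[-0.006,0.146,-0.1],0],[[-0.006,0.146,-0.09],0],[[-0.006,0.146,-0.09],0],[[-0.006,0.146,-0.09],0]]'

```text
clock: 13.97
tool_pos: [0.5599, -0.0217, 0.1919]
eef_rot: [0.121, 0.993, -0.001, -0.001]
contact_force: [-0.1, -0.3, -1.5]
opening: 0.601
```

```bash
python3 - <<'E'
from h import *
s=get_state(); print(s['clock'],s['tool_pos'],s['contact_force'],s['moment'],s['opening']*88.1)
snap('wrist','w12.png');snap('scene','s12.png')
a=cv2.imread('pics/s12.png'); cv2.imwrite('pics/s12c.png',cv2.resize(a[150:310,190:350],None,fx=3.7,fy=3.7,interpolation=cv2.INTER_CUBIC))
E
```

```text
13.9667 [ 0.55985241 -0.02171233  0.19193728] [-0.0966729  -0.29624283 -1.51872058] [ 0.0148631   0.03032589 -0.00908481] 52.98225757532178
```

View pics/w12.png

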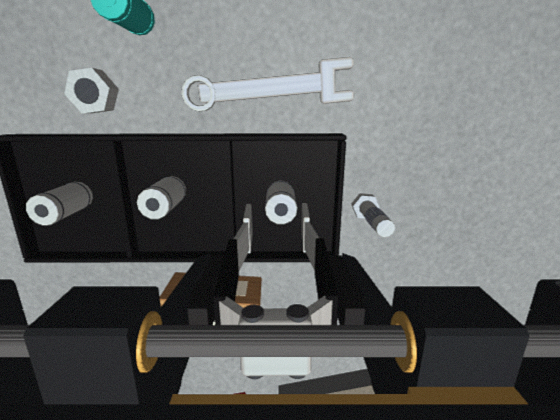

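View pics/s12c.png

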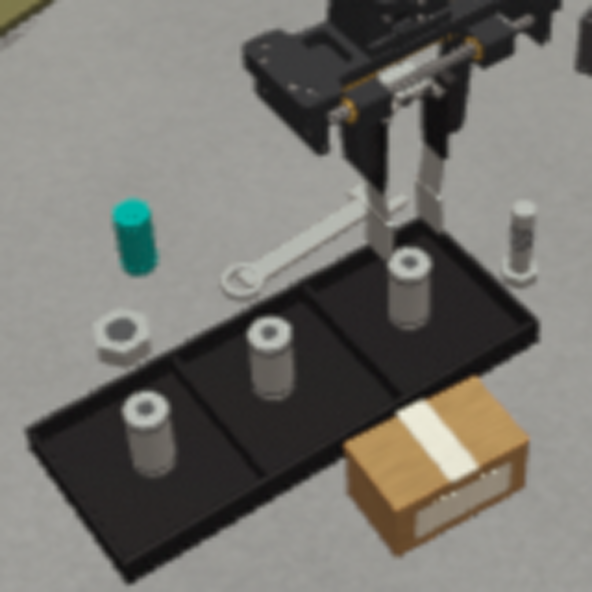

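jog_arm --rows '[[[-0.001,0.004,0.015],0],[[-0.001,0.004,0.035],0],[[-0.001,0.004,0.055],0],[[-0.001,0.004,0.075],0],[[-0.001,0.004,0.088],0],[[-0.001,0.004,0.088],0],[[-0.001,0.004,0.088],0],[[-0.001,0.004,0.088],0]]'

```text
clock: 14.73
tool_pos: [0.563, -0.0172, 0.1277]
eef_rot: [0.12, 0.993, 0.0, 0.001]
contact_force: [-0.2, 0.1, -0.6]
opening: 0.6
```

```bash
python3 - <<'E'
from h import *
s=get_state(); print(s['clock'],s['tool_pos'],s['contact_force'],s['moment'],s['opening']*88.1)
snap('wrist','w13.png')
E
```

```text
14.7333 [ 0.56299004 -0.01717449  0.12767948] [-0.15415141  0.14887233 -0.63700973] [-0.01569283  0.02040332 -0.00655714] 52.903197573870315
```

View pics/w13.png

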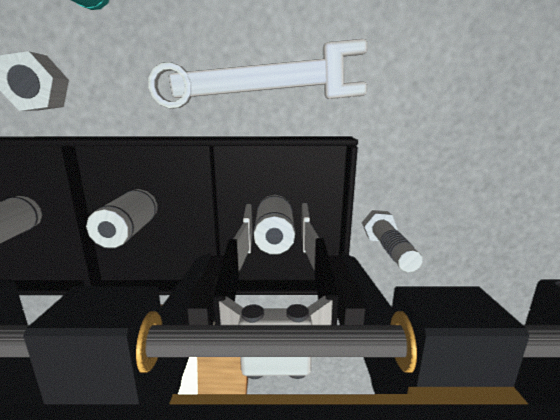

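jog_arm --rows '[[[0,0,0],0],[[0,0,0],0],[[0,0,0],0],[[0,0,0],0],[[0,0,0],0],[[0,0,0],0],[[0,0,0],0],[[0,0,0],0]]' --gripper 40 --newtons 50

```text
clock: 15.45
tool_pos: [0.5632, -0.0171, 0.128]
eef_rot: [0.12, 0.993, 0.0, 0.001]
contact_force: [-0.6, 0.2, 6.4]
opening: 0.547
```

jog_arm --rows '[[[0,0,-0.005],0],[[0,0,-0.015],0],[[0,0,-0.03],0],[[0,0,-0.045],0],[[0,0,-0.06],0],[[0,0,-0.067],0],[[0,0,-0.067],0],[[0,0,-0.067],0],[[0,0,-0.067],0],[[0,0,-0.067],0]]'

```text
clock: 16.28
tool_pos: [0.5621, -0.0171, 0.1769]
eef_rot: [0.12, 0.993, -0.0, -0.001]
contact_force: [-0.6, -0.3, -1.2]
opening: 0.548
```

```bash
python3 - <<'E'
from h import *
s=get_state(); print(s['clock'],s['tool_pos'],s['moment'],s['opening']*88.1)
F=[s['contact_force']]
snap('scene','s14.png');F.append(get_state()['contact_force']);snap('wrist','w14.png');F.append(get_state()['contact_force'])
for i in range(4): snapshot('wrist');F.append(get_state()['contact_force'])
print(np.round(F,2),np.mean(F,0))
a=cv2.imread('pics/s14.png'); cv2.imwrite('pics/s14c.png',cv2.resize(a[150:310,190:350],None,fx=3.7,fy=3.7,interpolation=cv2.INTER_CUBIC))
E
```

```text
16.2833 [ 0.56206624 -0.01714021  0.17692281] [-0.01233353 -0.05236267 -0.03038733] 48.288426729222905
[[-0.61 -0.31 -1.2 ]
 [ 0.33  0.32 -1.92]
 [ 0.44 -0.14 -1.65]
 [-0.48 -0.39 -1.44]
 [-0.05  0.44 -1.91]
 [-0.47 -0.12 -1.91]
 [ 0.68  0.17 -1.28]] [-0.02202293 -0.00535668 -1.61395888]
```

View pics/s14c.png

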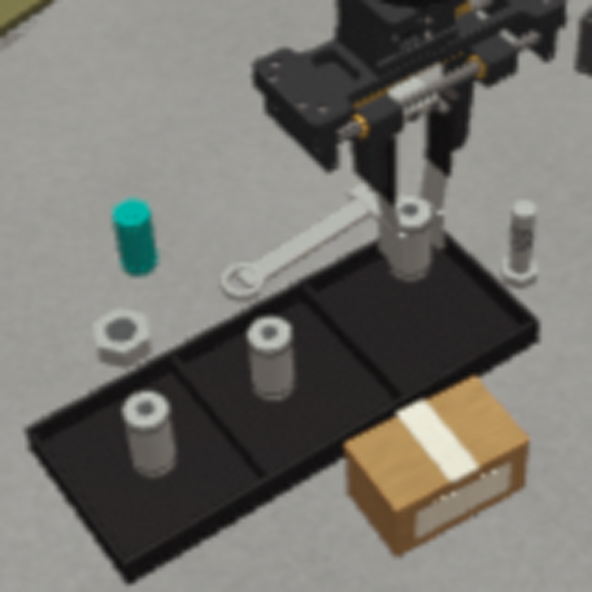

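View pics/w14.png

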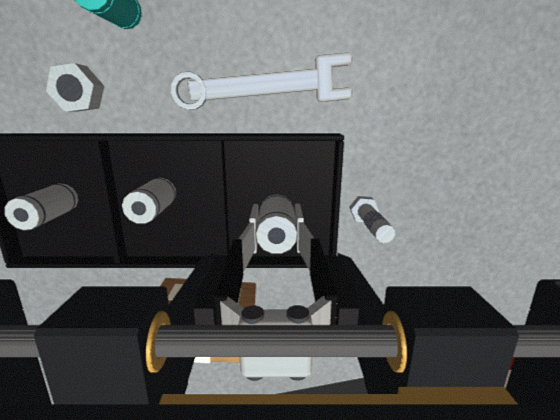

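jog_arm --rows '[[[0,0,0.015],0],[[0,0,0.03],0],[[0,0,0.045],0],[[0,0,0.056],0],[[0,0,0.062],0],[[0,0,0.065],0],[[0,0,0.066],0],[[0,0,0.066],0],[[0,0,0.066],0],[[0,0,0.066],0]]'

```text
clock: 17.42
tool_pos: [0.5628, -0.0171, 0.1281]
eef_rot: [0.12, 0.993, 0.0, 0.0]
contact_force: [-0.2, 0.5, -2.6]
opening: 0.544
```

jog_arm --rows '[[[0,0,0],0],[[0,0,0],0],[[0,0,0],0],[[0,0,0],0],[[0,0,0],0],[[0,0,0],0],[[0,0,0],0]]' --gripper 53 --newtons 40

```text
clock: 18.0
tool_pos: [0.5625, -0.0171, 0.128]
eef_rot: [0.12, 0.993, 0.0, 0.0]
contact_force: [-0.0, -0.2, -0.5]
opening: 0.601
```

```bash
python3 - <<'E'
from h import *
s=get_state(); print(s['clock'],s['tool_pos'],s['contact_force'],s['moment'],s['opening']*88.1)
snap('wrist','w15.png')
E
```

```text
18.0 [ 0.56254313 -0.01709733  0.12798264] [-0.01475072 -0.19381517 -0.49779284] [ 0.02876798 -0.01166266 -0.04612275] 52.909680807420656
```

View pics/w15.png

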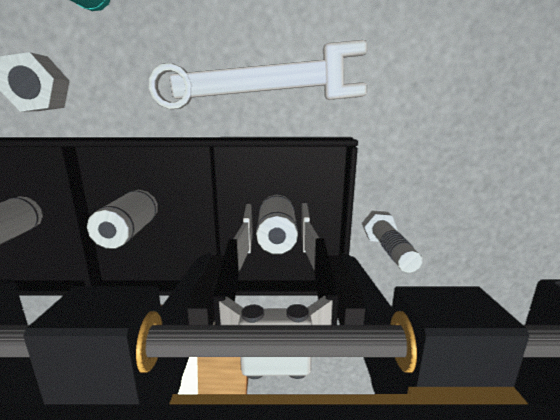

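jog_arm --rows '[[[0,0,-0.015],0],[[0,0,-0.045],0],[[0,0,-0.08],0],[[0,0,-0.107],0],[[0,-0.015,-0.107],0],[[0,-0.045,-0.107],0],[[0,-0.08,-0.107],0],[[0,-0.115,-0.107],0],[[0,-0.15,-0.107],0],[[0,-0.185,-0.107],0],[[0,-0.22,-0.107],0],[[0,-0.25,-0.107],0],[[0,-0.27,-0.1],0],[[0,-0.279,-0.09],0],[[0,-0.279,-0.09],0],[[0,-0.279,-0.09],0],[[0,-0.279,-0.09],0]]'

```text
clock: 19.47
tool_pos: [0.5133, -0.2186, 0.1954]
eef_rot: [0.119, 0.993, 0.001, -0.0]
contact_force: [-0.2, -0.4, -0.6]
opening: 0.598
```

```bash
python3 - <<'E'
from h import *
s=get_state(); print(s['clock'],s['tool_pos'],s['contact_force'],s['moment'],s['opening']*88.1)
snap('wrist','w16.png')
E
```

```text
19.4667 [ 0.5132521  -0.21864686  0.19536816] [-0.18874271 -0.35816416 -0.56043838] [ 0.0364682  -0.00991356 -0.00247054] 52.66912032264346
```

View pics/w16.png

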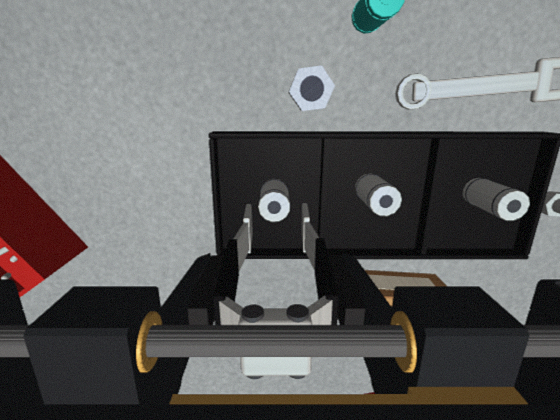

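jog_arm --rows '[[[0,-0.002,0.015],0],[[0,-0.002,0.035],0],[[0,-0.002,0.055],0],[[0,-0.002,0.075],0],[[0,-0.002,0.091],0],[[0,-0.002,0.091],0],[[0,-0.002,0.091],0],[[0,-0.002,0.091],0]]'

```text
clock: 20.18
tool_pos: [0.5129, -0.2215, 0.1275]
eef_rot: [0.119, 0.993, 0.0, 0.0]
contact_force: [0.3, -0.1, -1.4]
opening: 0.604
```

```bash
python3 - <<'E'
from h import *
s=get_state(); print(s['clock'],s['tool_pos'],s['contact_force'],s['moment'],s['opening']*88.1)
snap('wrist','w17.png')
E
```

```text
20.1833 [ 0.51294847 -0.22147234  0.12751532] [ 0.29861432 -0.1463859  -1.38287912] [0.00491665 0.01398147 0.01813454] 53.22117345118598
```

View pics/w17.png

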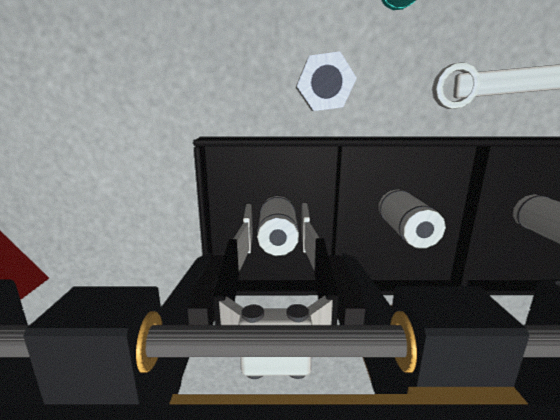

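Centred (post at column 278, tips at 246–305). Squeeze harder for the heavy one.

jog_arm --rows '[[[0,0,0],0],[[0,0,0],0],[[0,0,0],0],[[0,0,0],0],[[0,0,0],0],[[0,0,0],0],[[0,0,0],0],[[0,0,0],0]]' --gripper 40 --newtons 58

```text
clock: 20.9
tool_pos: [0.5131, -0.2217, 0.1279]
eef_rot: [0.12, 0.993, 0.0, 0.001]
contact_force: [-0.1, 1.7, 5.9]
opening: 0.549
```

jog_arm --rows '[[[0,0,-0.005],0],[[0,0,-0.015],0],[[0,0,-0.03],0],[[0,0,-0.045],0],[[0,0,-0.06],0],[[0,0,-0.067],0],[[0,0,-0.067],0],[[0,0,-0.067],0],[[0,0,-0.067],0],[[0,0,-0.067],0]]'

```text
clock: 21.73
tool_pos: [0.512, -0.2217, 0.1769]
eef_rot: [0.12, 0.993, 0.0, -0.001]
contact_force: [-0.7, 0.2, -4.2]
opening: 0.55
```

```bash
python3 - <<'E'
from h import *
s=get_state(); print(s['clock'],s['tool_pos'],s['moment'],s['opening']*88.1)
F=[s['contact_force']]
snap('scene','s18.png');F.append(get_state()['contact_force']);snap('wrist','w18.png');F.append(get_state()['contact_force'])
for i in range(4): snapshot('wrist');F.append(get_state()['contact_force'])
print(np.round(F,2),np.mean(F,0))
a=cv2.imread('pics/s18.png'); cv2.imwrite('pics/s18c.png',cv2.resize(a[150:310,190:350],None,fx=3.7,fy=3.7,interpolation=cv2.INTER_CUBIC))
E
```

```text
21.7333 [ 0.51198036 -0.22171456  0.1768749 ] [ 0.0353007  -0.03041795 -0.01946578] 48.45040781113896
[[-0.7   0.25 -4.23]
 [ 0.03  0.15 -4.04]
 [-0.57  0.54 -3.28]
 [ 0.31 -0.12 -3.67]
 [ 0.41  0.59 -4.65]
 [ 0.45 -0.26 -4.11]
 [-0.53  0.   -3.03]] [-0.08786085  0.16340737 -3.85969428]
```

View pics/s18c.png

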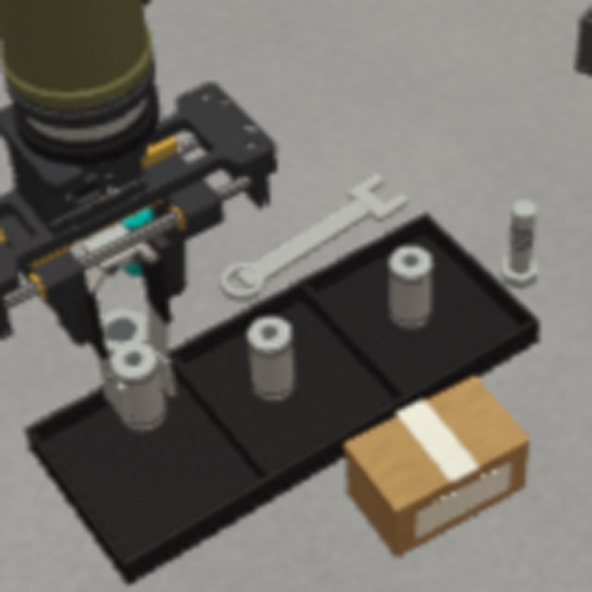

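View pics/w18.png

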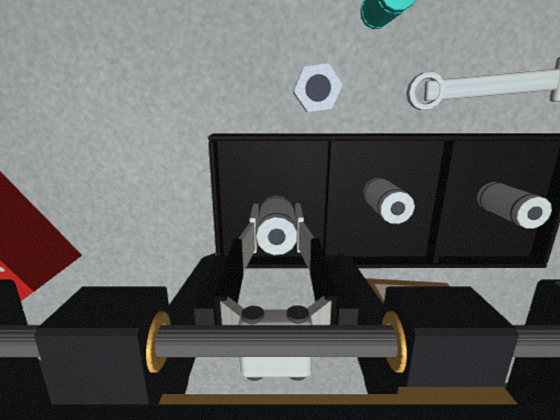

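jog_arm --rows '[[[0,0,-0.005],0],[[0,0,-0.015],0],[[0,0,-0.027],0],[[0,0,-0.039],0],[[0,0,-0.05],0],[[0,0,-0.055],0],[[0,0,-0.055],0],[[0,0,-0.055],0],[[0,0,-0.055],0],[[0,0,-0.055],0],[[0,0,-0.055],0],[[0,0,-0.055],0],[[0,0,-0.055],0],[[0,0,-0.055],0]]'

```text
clock: 23.2
tool_pos: [0.5124, -0.2218, 0.2185]
eef_rot: [0.12, 0.993, 0.0, -0.0]
contact_force: [0.1, 0.0, -3.7]
opening: 0.55
```

```bash
python3 - <<'E'
from h import *
s=get_state(); print(s['clock'],s['tool_pos'],s['contact_force'],s['opening']*88.1,np.abs(s['qd']).max())
snap('scene','s19.png');snap('wrist','w19.png');snap('top','t19.png')
a=cv2.imread('pics/s19.png'); cv2.imwrite('pics/s19c.png',cv2.resize(a[110:310,190:430],None,fx=3,fy=3,interpolation=cv2.INTER_CUBIC))
E
```

```text
23.2 [ 0.51241498 -0.22179728  0.21854544] [ 0.05947772  0.03279788 -3.66189023] 48.42519838552261 0.002779406188055026
```

View pics/s19c.png

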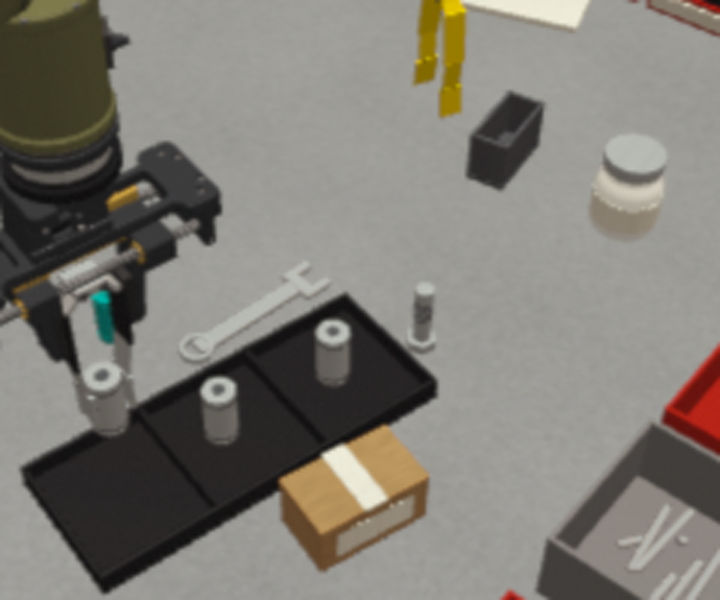

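View pics/w19.png

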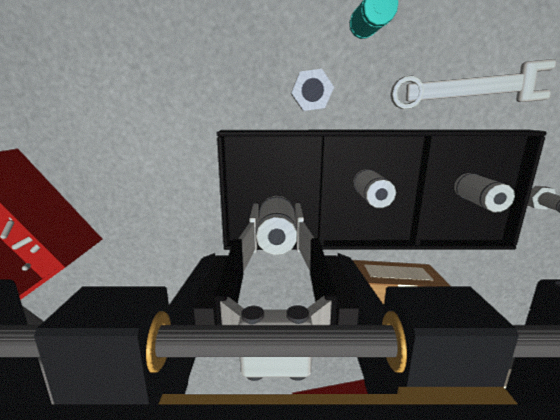

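View pics/t19.png

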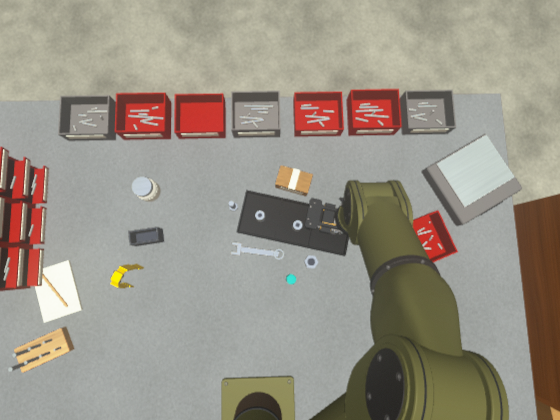

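```bash
python3 -c "
from h import *
print(workorder.finish_job())"
```

```text
the job is handed in; nothing more can be done
None
```

The job is handed in at about 23 s of the 64 s allowed. The heavy post is held upright and still in the tongs over its own compartment, the one farthest from the tong stand. Its underside is about 9.5 cm above the table.

I took the steel tongs from the stand and lifted each post with them. The vertical forces below include about 0.95 N for the tongs:

| Post | Force | Result |
|---|---|---|
| Middle | about 1.3 N | hollow |
| Nearest the stand | about 1.6 N | hollow |
| Farthest from the stand | about 3.9 N | solid |

The force readings scatter by about 0.5 N. The middle post read a little under the roughly 1.8 N expected for a hollow one, but the solid post stands out clearly.

- **Final state:** the last pictures show both hollow posts standing in their compartments and the bystanders, turquoise post and yellow tongs looking unmoved.
- **Grip:** the post did not slip in the tongs between the weighing lift and the final pose, and the arm was still (joint speeds under 0.003 rad/s).
- **Failed checks:** none. During each squeeze the wrist briefly felt about 6 N upward, well under the limits.

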